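# Set the needle seeder's side guide to the plug tray

### The arm

A 6-joint arm with a two-finger parallel gripper is mounted at the origin on the work surface. World frame = base frame: x ahead of the robot, y to its left, z up, the work surface at z = 0. Lengths are in m, angles in rad, forces in N, time in s.
With the tool pointing down it reaches from about 0.375 to 0.9 m from the base axis. Payload 3.1 kg.
Tool frame: the origin (TCP) lies at the very end of the fingers, on their centre line; the grasp point (between the pads) lies 19 mm behind it; z points along the fingers, y is the line along which they close (so a half turn about z gives the same grasp; the last joint's range is limited). The gripper opens to 85 mm and grips with 20 to 120 N. Pads are 22 mm wide; open, the fingers measure 114 mm over their backs; the gripper's body (76 mm by 85 mm) begins 54 mm behind the grasp point. The pads swing forward as they close: fully open they stand 13 mm farther back than shut.
Start: joints at [1.04, 0.527, 1.433, -0, 1.181, -0.178], TCP at [0.216, 0.586, 0.231] pointing down, gripper open.
Joint ranges: [-3.08, 3.08], [-0.75, 2.2], [0.22, 2.44], [-1.43, 4.57], [0, 2.65], [-2.85, 2.85]. Speed limits (rad/s): [2.79, 2.79, 3.14, 3.14, 3.14, 3.14].

### API

Orientations are given as a unit quaternion [w, x, y, z].
In Python, from bench import r gives the robot as it stands.
- The arm moves only by the tool drive_tool, never from a script. Its argument "deltas" is a list of rows, each an object of numbers: "x", "y", "z": the shift along the tool's x, y, z in m; "roll": the turn about the tool's z in degrees. A call has 1 to 10 rows; each row is the pose to reach, as a shift and turn from the pose commanded when the call began, along the tool's axes at that moment; what a row does not reach only later rows make up. A row lasts 1/12 s, in which the tool goes at most 41.7 mm and 7.16 degrees, less where a joint would pass 70% of its speed; a pose out of reach is approached as far as the arm can. A call with a gripper value outside its range is refused whole. "hand" is the closure in counts, from 0 (fully open) to 255 (shut), set as the call begins (left out, the last holds). The fingers move at their own pace and stop on an object; "force" is the grip in N (left out, the last holds). Time passes only in rows, so rows that repeat a pose let the fingers close. It gives the time, the measured TCP pose, the force, the opening and the grip force at its end, in the units of the state.
- r.sense(): the state, without advancing time (a new reading comes with each control period).
- r.read_camera(name): name is "scene" or "top"; returns a dict with "frame" (400x640x3 uint8, red, green, blue), "fx", "fy", "cx", "cy" (pixels), "pose" (4x4, takes a point from camera to world coordinates). Camera axes: x right, y up, looking along -z (the intrinsics and any distortion apply to the point x, -y, -z); pixel columns grow to the right and rows downward; lengths in m; the calibration is good to about 2 mm. A picture is of the moment at which its call begins. There is no depth.
- r.sign_off(): hands the job in; it is judged then, once.
Trained networks look in the newest picture that a camera, given by its name, has taken for a name from the list of things; names that differ only in an ending like _2 or _b are one class to them, and where a whole thing is asked for, a point or a joint stands for the part that bears it (a point fixed in the world has none). Each returns a list of dicts, best first, with "confidence" (0 to 1); they miss things now and then, are a little off and sometimes report something else, mostly with a low value. They report only what shows in the picture. A call takes as long as a camera call. They do not tell look-alikes from the thing itself.
- r.outline_of(camera, target): "region" (400x640 bool, what is visible of it) and "box" ([left, top, right, bottom] in pixels, round what is visible of it).
- r.spot_point(camera, target): "uv" ([column, row] in pixels: a listed point, or the origin of a listed thing).
The state is a dict: "time_s": time; "qpos": joint angles; "qvel": joint speeds; "effort": joint torques, N m; "eef_pos": TCP position; "tool_rot": TCP orientation; "wrist_force": force on the tool from outside, world axes, zero at the start; "torque": the same for the moment, N m; "opening": finger opening in m; "finger_force": force on a finger pad.
Only numpy, scipy, OpenCV 4.12 (cv2) and the standard library are available. Lean on these libraries where they do the work, as an engineer would, in place of code of your own. Each camera call takes 0.05 s, during which the arm holds its last target. There are 200 camera calls.

### The job

Set this seeder up for the plug tray lying in it: free the movable side guide with its red cam lever, bring the guide up until the tray sits square and snug between it and the fixed guide, without squashing the thin tray, and lock the guide there with the lever pressed fully down. Keep off the needle head above, and leave the pot, the jar and the label box where they are.

Things in the scene. Friction and masses are not known exactly. Their poses are not given: they have to be found in the camera images.
- seeder: Benchtop needle seeder, fixed to the bench. Origin: middle of its underside, on the bench. +x points away from its operator's side, +y from movable to fixed guide. White bed from x = -125 to +145 mm, its top at z = 30. A steel rail along y (x = -162 to -138, top z = 40) on the operator's side carries the movable guide; the bench before the rail is free but for the bystanders.
- fixed_face (a point): Point on the inner face of the fixed guide, an aluminium strip that runs along x of the seeder and stands 42 mm high on the bed. The point lies at x = 0, y = +100 mm, z = 52 in the seeder's frame.
- needle_head: Green cross-head of the seeder with a brass needle bar, fixed; delicate. Same frame as the seeder. Spans x = -135 (face to the operator) to -63, y = -228 to +228, z = 155 to 250 mm, on posts at y = -202 and +202. The raised lever's grip point is 24 mm before its face: a gripper pointing straight down there hits it, so lean it back towards the operator (-x of the seeder) by 30 to 45 degrees.
- guide (a joint): Slide of the movable guide along +y of the seeder, m. 0: fully open, its face at y = -155 mm, 255 mm from the fixed guide; 0.105: face 150 mm from the fixed guide. Starts at 0 to 0.045. With the lever up it takes about 3 N to slide, and 2 to 5 N more while it pushes the tray over the bed; clamped, it holds against 40 N.
- guide_bar: Movable guide: aluminium bar 262 mm long, 12 thick, 38 high, along x under the needle head, fixed to a grey T-head on the rail (96 mm along y, 46 along x, top 58 mm above the bench, two ears by the lever to 69). Axes as the seeder's. Origin: on the rail's middle line, at bed height, in the plane of the face that meets the tray (y = 0; the bar lies on its -y side).
- guide_face (a point): Point on the movable guide's face, 150 mm along x from the bar's origin and 22 mm above the bed.
- lever (a joint): Cam lever that clamps the movable guide, rad. 0: lying level, pointing to the operator (-x of the seeder), guide clamped; 1.3: raised to its stop, near upright, guide free. The hinge is parallel to y, the guide's sliding direction. The cam bites below about 0.65 rad; from there to 0 and back it takes up to some 12 N at the grip point. The lever stays where it is left.
- lever_pivot (a point): Middle of the lever's hinge pin, 54 mm above the bench, midway in the guide bar's thickness; moves with the guide.
- lever_grip (a point): Grip point of the red handle. Lever down: 85 mm from the pivot towards -x of the seeder, 14 mm above it (68 mm above the bench). Axes turn with the lever: at 0 the seeder's, raising turns them about +y. Handle 16 mm wide (y), 13 thick, 85 long: from 55 mm short of this point (towards the pivot) to 30 past it; clear at the sides and below.
- tray: Black plug tray with 12 stone-wool plugs, 200 mm long (x), 150 wide (y), 50 high, thin-walled, 0.3 to 0.65 kg; loose on the bed between the guides, a little askew, 5 mm or more from each guide. Origin: middle of its underside.
- pot: Black pot with seedlings, 110 mm across, 95 high (170 with the leaves). Bystander. Origin: middle of its underside.
- jar: Amber seed jar with a white lid, 64 mm across, 85 high. Bystander. Origin: middle of its underside.
- labels: Small blue box of upright white and yellow plant labels, 44 x 70 mm, 73 high. Bystander. Origin: middle of its underside.
Mind the look-alikes: they are no part of the job. What is shaped like the tray but blue or green is not meant.

How it is judged:
By the outcome, as a careful person would: the job done as asked, in the order asked, and still so for the second after the job is handed in, with the robot touching nothing.
It also fails if it takes over 59 s, if anything falls off the work surface, if the arm or the gripper's body presses on something with over 40 N, if the wrist force passes 120 N, or if a joint passes its speed limit or range.

## Working session

There is one attempt and no reset: what is moved stays moved. The work goes in short steps, Python scripts to look and compute and a tool call to move; the robot and the scene stay as the last step left them, time stands still between calls to the robot, and variables do not carry over. Pictures are saved under pics/ and viewed, at most 10 in all, crops included, and the job is handed in when it is done.

Besides the shell and the picture viewer there is one more tool, called after "Request:" as name(argument=value, ...) on one line, values as JSON. drive_tool: Moves the arm, as the interface text tells. Its arguments: {"type":"object","properties":{"deltas":{"type":"array","items":{"type":"object","properties":{"x":{"type":"number"},"y":{"type":"number"},"z":{"type":"number"},"roll":{"type":"number"}}}},"hand":{"type":"number"},"force":{"type":"number"}},"required":["deltas"]}

```bash
mkdir -p pics; ls; cat > h.py <<'E'
import numpy as np, cv2
from bench import r
from scipy.spatial.transform import Rotation as R
def ray(c,uv):
    P=np.array(c["pose"]); d=np.array([(uv[0]-c["cx"])/c["fx"],-(uv[1]-c["cy"])/c["fy"],-1.])
    return P[:3,3],P[:3,:3]@d
def at_z(c,uv,z):
    o,d=ray(c,uv); return o+d*(z-o[2])/d[2]
def tri(rays):
    A=0;b=0
    for o,d in rays:
        d=d/np.linalg.norm(d);M=np.eye(3)-np.outer(d,d);A=A+M;b=b+M@o
    return np.linalg.solve(A,b)
def proj(c,p):
    P=np.array(c["pose"]); q=P[:3,:3].T@(np.array(p)-P[:3,3]); return np.array([c["cx"]+c["fx"]*q[0]/-q[2],c["cy"]-c["fy"]*q[1]/-q[2]])
E
python3 - <<'E'
from h import *
np.set_printoptions(precision=4,suppress=True)
C={n:r.read_camera(n) for n in("scene","top")}
print([k for k in C["top"]])
for n,c in C.items():
    cv2.imwrite(f"pics/{n}0.png",c["frame"][...,::-1]); print(n,c["fx"],c["cx"],c["cy"],np.array(c["pose"]))
for t in["seeder","fixed_face","guide_bar","guide_face","lever_pivot","lever_grip","tray","pot","jar","labels"]:
    rs=[]
    for n,c in C.items():
        l=r.spot_point(n,t); print(t,n,[(np.round(x["uv"],1),round(x["confidence"],2)) for x in l[:3]])
        if l: rs.append(ray(c,l[0]["uv"]))
    if len(rs)==2: print("   ",tri(rs))
s=r.sense();print(s["eef_pos"],s["tool_rot"],s["time_s"])
E
```

```text
pics
['frame', 'fx', 'fy', 'cx', 'cy', 'pose']
scene 404.867052478985 316.93134874963687 203.93352199951735 [[ 0.0627  0.9424 -0.3286  0.068 ]
 [-0.998   0.0592 -0.0208 -0.022 ]
 [-0.0002  0.3293  0.9442  1.4396]
 [ 0.      0.      0.      1.    ]]
top 432.7808575940565 317.9397840239609 197.1655318769769 [[-0.0147  0.9881 -0.1528  0.3004]
 [-0.9999 -0.0133  0.01    0.011 ]
 [ 0.0079  0.1529  0.9882  1.5268]
 [ 0.      0.      0.      1.    ]]
seeder scene []
seeder top []
fixed_face scene []
fixed_face top [(array([296.4, 141.8]), 0.65)]
guide_bar scene [(array([355.9, 210.4]), 0.54)]
guide_bar top [(array([356.6, 193.9]), 0.77), (array([243.7, 203.4]), 0.35)]
    [ 0.5398 -0.1367  0.039 ]
guide_face scene [(array([366.6, 173.2]), 0.91), (array([407.5, 226. ]), 0.74)]
guide_face top [(array([361.5, 149.5]), 0.89)]
    [ 0.7158 -0.1722 -0.0214]
lever_pivot scene [(array([361.5, 212.2]), 0.63)]
lever_pivot top [(array([355.9, 195.1]), 0.69), (array([355.6, 193. ]), 0.66), (array([242.6, 203.8]), 0.66)]
    [ 0.539  -0.1474  0.0218]
lever_grip scene [(array([353.1, 229.2]), 0.68)]
lever_grip top [(array([356.6, 216.6]), 0.75)]
    [ 0.4548 -0.1275  0.0875]
tray scene [(array([443.1, 183.4]), 0.83), (array([195.2, 167.3]), 0.76), (array([394.7, 288.5]), 0.75)]
tray top [(array([394.9, 271.4]), 0.95), (array([449.5, 155.9]), 0.74), (array([324.7, 147.7]), 0.73)]
    [ 0.2791 -0.1306  0.9628]
pot scene [(array([249.3, 205.3]), 0.65)]
pot top [(array([244.7, 201.4]), 0.64)]
    [0.5062 0.2374 0.1252]
jar scene [(array([406.7, 222.8]), 0.7)]
jar top [(array([403.5, 205.2]), 0.89)]
    [ 0.4946 -0.3038  0.0675]
labels scene [(array([291.8, 213.8]), 0.86)]
labels top [(array([286.6, 199.9]), 0.54)]
    [ 0.5326  0.1061 -0.0273]
[0.2159 0.5865 0.2313] [-0.      0.1755  0.9845 -0.    ] 1.1
```

```bash
python3 - <<'E'
import cv2
for n,(a,b,c,d) in {"top":(200,80,500,300),"scene":(200,100,500,320)}.items():
    im=cv2.imread(f"pics/{n}0.png")[b:d,a:c]; cv2.imwrite(f"pics/{n}0c.png",cv2.resize(im,(780,572),interpolation=cv2.INTER_CUBIC))
E
```

```text
(no output)
```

View pics/top0c.png

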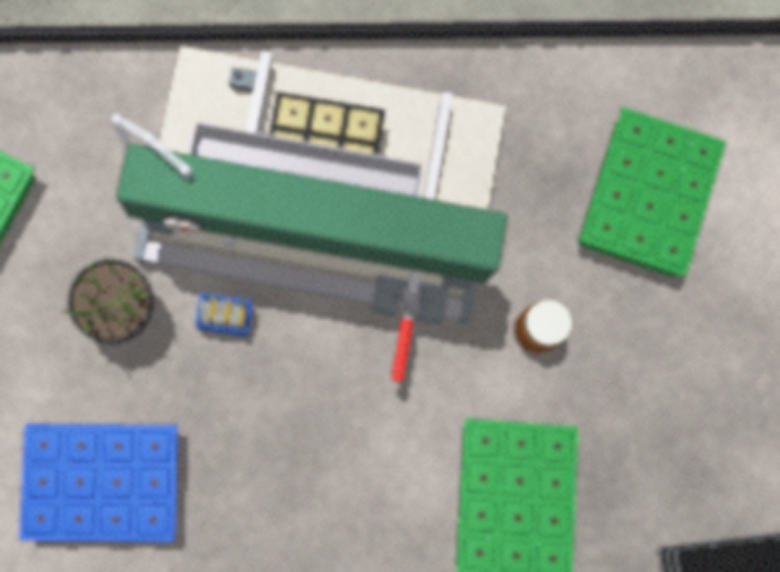

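View pics/scene0c.png

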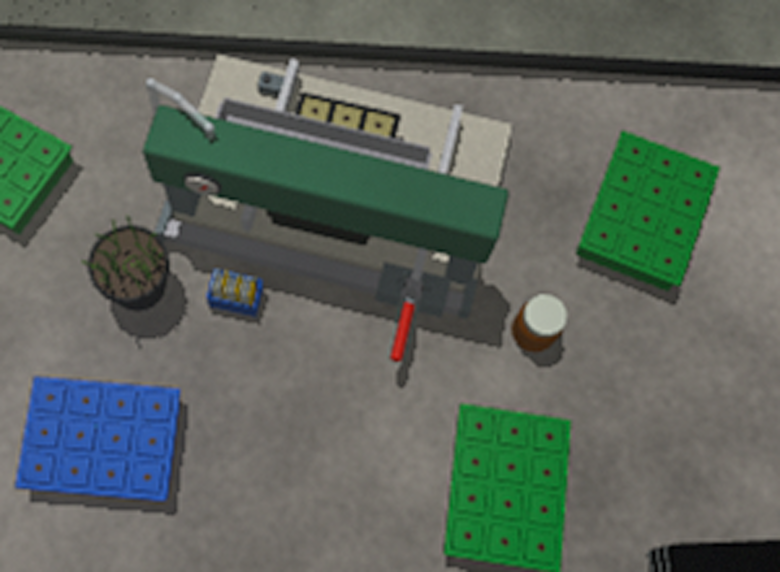

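The pictures show a single black tray with tan plugs on the white bed, at about (326,128) in the top image. The two green trays and the blue one are look-alikes off the bed. The red lever lies level towards the operator, from about (356,202) to (353,226) in the top image. I'll now fit the seeder pose, yaw and guide position.

```bash
cat >> h.py <<'E'
def S2W(p,q):  # seeder pose p=(x,y,yaw)
    c,s=np.cos(p[2]),np.sin(p[2]); q=np.asarray(q,float); return np.array([p[0]+c*q[0]-s*q[1],p[1]+s*q[0]+c*q[1],q[2]])
E
python3 - <<'E'
from h import *
from scipy.optimize import least_squares
np.set_printoptions(precision=4,suppress=True)
C={n:r.read_camera(n) for n in("scene","top")}
obs=[]
for n,c in C.items():
    f=cv2.cvtColor(c["frame"],cv2.COLOR_RGB2HSV)
    l=r.outline_of(n,"needle_head"); print(n,[(x["box"],round(x["confidence"],2)) for x in l[:2]])
    # red handle centroid line
    m=(((f[...,0]<8)|(f[...,0]>172))&(f[...,1]>170)&(f[...,2]>90)).astype(np.uint8)
    k,L,st,ce=cv2.connectedComponentsWithStats(m); i=1+np.argmax(st[1:,4]); ys,xs=np.where(L==i)
    print(n,"red",ce[i],st[i]); obs.append((n,"hc",ce[i]))
names={"guide_face":("scene",(366.6,173.2)),}
H=lambda u,v:(200+u/2.6,80+v/2.6)
G=lambda u,v:(200+u/2.6,100+v/2.6)
obs+=[("top",(-.063,.228,.25),H(129,146)),("top",(-.063,-.228,.25),H(507,214)),("scene",(-.063,.228,.25),G(158,106)),("scene",(-.063,-.228,.25),G(509,189)),
("scene",(-.135,-.228,.155),G(497,262)),("top",(-.135,-.228,.155),H(497,277)),
("top","pv",(355.9,195.1)),("scene","pv",(361.5,212.2)),("top","gr",(356.6,216.6)),("scene","gr",(353.1,229.2)),("top","gf",(361.5,149.5)),("scene","gf",(366.6,173.2)),("top",(0,.1,.052),(296.4,141.8))]
def pt(k,g):
    y=-.155+g-.006
    return {"hc":(-.15-.0725,y,.068+.006),"pv":(-.15,y,.054),"gr":(-.235,y,.068),"gf":(0,-.155+g,.052)}.get(k,k)
def res(p): return np.concatenate([proj(C[n],S2W(p[:3],pt(k,p[3])))-uv for n,k,uv in obs])
s=least_squares(res,[.68,-.03,-.16,.02],loss="soft_l1",f_scale=1.5)
print(s.x,np.degrees(s.x[2]))
for o,e in zip(obs,res(s.x).reshape(-1,2)): print(o[0],o[1],e)
for k in("pv","gr"): print(k,S2W(s.x[:3],pt(k,s.x[3])))
E
```

```text
scene [([252.1, 131.8, 396.0, 206.7], 0.84)]
scene red [354.5056 227.1236] [351 217   8  22  89]
top [([243.2, 125.9, 397.7, 191.7], 0.9)]
top red [354.5312 214.5156] [352 204   6  22  64]
[ 0.71   -0.0318 -0.178   0.0219] -10.20115415407958
scene hc [ 0.2087 -0.1838]
top hc [ 0.8071 -0.7005]
top (-0.063, 0.228, 0.25) [-0.0852  0.1199]
top (-0.063, -0.228, 0.25) [ 2.6203 -2.0276]
scene (-0.063, 0.228, 0.25) [-0.4289  0.4592]
scene (-0.063, -0.228, 0.25) [ 1.351  -1.1303]
scene (-0.135, -0.228, 0.155) [-3.0543  1.2885]
top (-0.135, -0.228, 0.155) [-2.1408  2.2348]
top pv [ 2.0387 -1.2271]
scene pv [-3.0795 -2.5302]
top gr [-1.9784  1.0366]
scene gr [0.7202 1.5448]
top gf [1.0451 2.5492]
scene gf [-1.5359 -0.774 ]
top (0, 0.1, 0.052) [ 0.6338 -0.364 ]
pv [ 0.5378 -0.1422  0.054 ]
gr [ 0.4541 -0.1271  0.068 ]
```

Request:
drive_tool(deltas=[{"x":-0.026,"y":-0.033,"roll":-5},{"x":-0.052,"y":-0.065,"roll":-10},{"x":-0.078,"y":-0.098,"roll":-10},{"x":-0.104,"y":-0.13,"roll":-10},{"x":-0.13,"y":-0.163,"roll":-10},{"x":-0.156,"y":-0.195,"roll":-10},{"x":-0.182,"y":-0.228,"roll":-10},{"x":-0.208,"y":-0.26,"roll":-10},{"x":-0.234,"y":-0.293,"roll":-10},{"x":-0.26,"y":-0.325,"roll":-10}], hand=0, force=40)

```text
schema error: expected keys x, y, z, roll
```

Request:
drive_tool(deltas=[{"x":-0.026,"y":-0.033,"z":0,"roll":-5},{"x":-0.052,"y":-0.065,"z":0,"roll":-10},{"x":-0.078,"y":-0.098,"z":0,"roll":-10},{"x":-0.104,"y":-0.13,"z":0,"roll":-10},{"x":-0.13,"y":-0.163,"z":0,"roll":-10},{"x":-0.156,"y":-0.195,"z":0,"roll":-10},{"x":-0.182,"y":-0.228,"z":0,"roll":-10},{"x":-0.208,"y":-0.26,"z":0,"roll":-10},{"x":-0.234,"y":-0.293,"z":0,"roll":-10},{"x":-0.26,"y":-0.325,"z":0,"roll":-10}], hand=0, force=40)

```text
time_s: 2.13
eef_pos: [0.3478, 0.1899, 0.2317]
tool_rot: [0.001, 0.089, 0.996, 0.0]
wrist_force: [0.5, 0.2, -0.4]
opening: 0.0855
finger_force: 0.0
```

Request:
drive_tool(deltas=[{"x":-0.019,"y":-0.035,"z":0,"roll":0},{"x":-0.038,"y":-0.069,"z":0,"roll":0},{"x":-0.056,"y":-0.103,"z":0,"roll":0},{"x":-0.075,"y":-0.137,"z":0,"roll":0},{"x":-0.094,"y":-0.172,"z":0,"roll":0},{"x":-0.113,"y":-0.206,"z":0,"roll":0},{"x":-0.131,"y":-0.24,"z":0,"roll":0},{"x":-0.15,"y":-0.274,"z":0.01,"roll":0},{"x":-0.158,"y":-0.295,"z":0.04,"roll":0},{"x":-0.158,"y":-0.295,"z":0.07,"roll":0}])

```text
time_s: 2.97
eef_pos: [0.4552, -0.133, 0.1621]
tool_rot: [0.005, 0.091, 0.996, -0.003]
wrist_force: [0.1, 0.1, -1.7]
opening: 0.0856
finger_force: 0.0
```

Request:
drive_tool(deltas=[{"x":0,"y":0,"z":0.04,"roll":0},{"x":0,"y":0,"z":0.075,"roll":0},{"x":0,"y":0,"z":0.1,"roll":0},{"x":0,"y":0,"z":0.112,"roll":0},{"x":0,"y":0,"z":0.112,"roll":0},{"x":0,"y":0,"z":0.112,"roll":0}])

```text
time_s: 3.47
eef_pos: [0.4508, -0.1267, 0.0489]
tool_rot: [-0.001, 0.089, 0.996, 0.0]
wrist_force: [0.5, 0.8, 0.5]
opening: 0.0856
finger_force: 0.0
```

```bash
python3 - <<'E'
from h import *
a=r.read_camera("scene")["frame"][150:280,290:440];b=r.read_camera("top")["frame"][140:270,290:440]
cv2.imwrite("pics/g1.png",cv2.resize(np.hstack([a,b])[...,::-1],(800,347),interpolation=cv2.INTER_CUBIC))
E
```

```text
(no output)
```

View pics/g1.png

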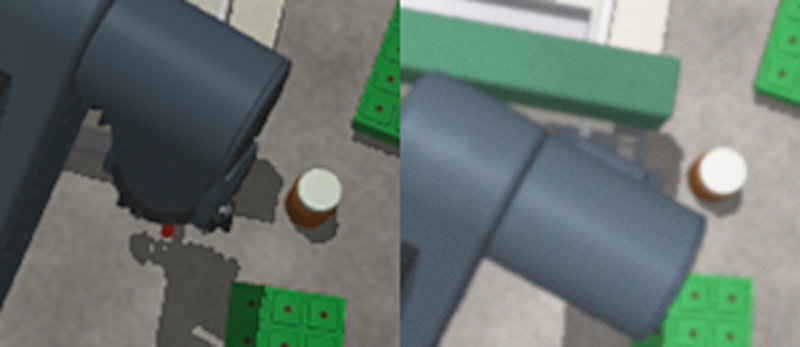

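The arm hides the handle apart from its red tip, at about (353,236) in the scene image. The tip lies under the gripper as planned, so I'm closing.

Request:
drive_tool(deltas=[{"x":0,"y":0,"z":0,"roll":0},{"x":0,"y":0,"z":0,"roll":0},{"x":0,"y":0,"z":0,"roll":0},{"x":0,"y":0,"z":0,"roll":0},{"x":0,"y":0,"z":0,"roll":0},{"x":0,"y":0,"z":0,"roll":0},{"x":0,"y":0,"z":0,"roll":0},{"x":0,"y":0,"z":0,"roll":0}], hand=255, force=40)

```text
time_s: 4.23
eef_pos: [0.4509, -0.1254, 0.0495]
tool_rot: [0.0, 0.091, 0.996, 0.001]
wrist_force: [1.2, 5.7, 2.2]
opening: 0.0152
finger_force: 42.0
```

Request:
drive_tool(deltas=[{"x":0,"y":0.0015,"z":-0.004,"roll":0},{"x":-0.002,"y":0.0015,"z":-0.009,"roll":0},{"x":-0.003,"y":0.0015,"z":-0.013,"roll":0},{"x":-0.0045,"y":0.0015,"z":-0.017,"roll":0},{"x":-0.006,"y":0.0015,"z":-0.0215,"roll":0},{"x":-0.008,"y":0.0015,"z":-0.0255,"roll":0},{"x":-0.01,"y":0.0015,"z":-0.0295,"roll":0},{"x":-0.0125,"y":0.0015,"z":-0.033,"roll":0}])

```text
time_s: 4.9
eef_pos: [0.4626, -0.1273, 0.0826]
tool_rot: [-0.001, 0.089, 0.996, 0.0]
wrist_force: [-2.1, -3.5, -8.8]
opening: 0.015
finger_force: 40.2
```

Request:
drive_tool(deltas=[{"x":-0.0025,"y":0,"z":-0.004,"roll":0},{"x":-0.005,"y":0,"z":-0.0075,"roll":0},{"x":-0.008,"y":0,"z":-0.011,"roll":0},{"x":-0.011,"y":0,"z":-0.014,"roll":0},{"x":-0.014,"y":0,"z":-0.0175,"roll":0},{"x":-0.017,"y":0,"z":-0.0205,"roll":0},{"x":-0.0205,"y":0,"z":-0.0235,"roll":0},{"x":-0.024,"y":0,"z":-0.026,"roll":0},{"x":-0.028,"y":0,"z":-0.0285,"roll":0},{"x":-0.032,"y":0,"z":-0.0305,"roll":0}])

```text
time_s: 5.73
eef_pos: [0.4938, -0.1326, 0.113]
tool_rot: [-0.002, 0.089, 0.996, 0.0]
wrist_force: [-6.7, -1.0, -2.2]
opening: 0.0157
finger_force: 39.4
```

Request:
drive_tool(deltas=[{"x":0,"y":0.003,"z":0,"roll":0},{"x":0,"y":0.007,"z":0,"roll":0},{"x":0,"y":0.011,"z":0,"roll":0},{"x":0,"y":0.015,"z":0,"roll":0},{"x":0,"y":0.019,"z":0,"roll":0},{"x":0,"y":0.023,"z":0,"roll":0},{"x":0,"y":0.027,"z":0,"roll":0},{"x":0,"y":0.031,"z":0,"roll":0},{"x":0,"y":0.035,"z":0,"roll":0},{"x":0,"y":0.039,"z":0,"roll":0}])

```text
time_s: 6.57
eef_pos: [0.5022, -0.0945, 0.1132]
tool_rot: [0.0, 0.089, 0.996, -0.0]
wrist_force: [-4.6, -2.2, 1.9]
opening: 0.0152
finger_force: 39.6
```

```bash
python3 - <<'E'
from h import *
a=r.read_camera("scene")["frame"][100:250,230:430];b=r.read_camera("top")["frame"][80:230,230:430]
cv2.imwrite("pics/g2.png",cv2.resize(np.vstack([a,b])[...,::-1],(400,600),interpolation=cv2.INTER_CUBIC))
s=r.sense();print(s["wrist_force"],s["eef_pos"],s["torque"])
E
```

```text
[-3.20088775  1.76369016  3.62275284] [ 0.50217952 -0.09367522  0.11311996] [-0.12265105  0.8184932  -0.30844589]
```

View pics/g2.png

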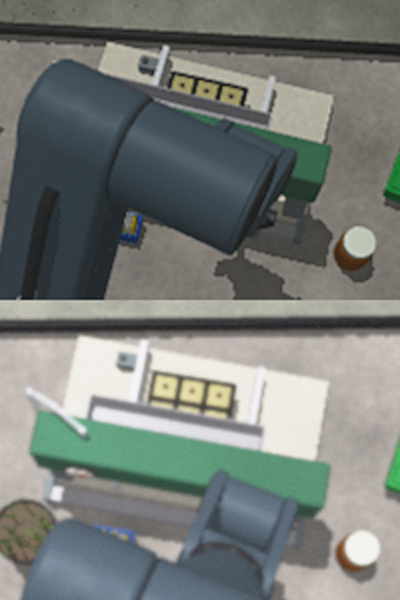

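The guide is free and has moved about 39 mm. In the top crop the bar face is at (257,370), the tray's right edge at (237,390) and its left edge at (150,380), close to the fixed guide at (141,360). About 44 mm of travel remains, so I'm continuing more gently.

Request:
drive_tool(deltas=[{"x":0,"y":0.003,"z":0,"roll":0},{"x":0,"y":0.006,"z":0,"roll":0},{"x":0,"y":0.009,"z":0,"roll":0},{"x":0,"y":0.012,"z":0,"roll":0},{"x":0,"y":0.015,"z":0,"roll":0},{"x":0,"y":0.018,"z":0,"roll":0},{"x":0,"y":0.021,"z":0,"roll":0},{"x":0,"y":0.024,"z":0,"roll":0},{"x":0,"y":0.027,"z":0,"roll":0},{"x":0,"y":0.03,"z":0,"roll":0}])

```text
time_s: 7.5
eef_pos: [0.5077, -0.0652, 0.1129]
tool_rot: [0.001, 0.089, 0.996, -0.0]
wrist_force: [-3.0, -5.2, 3.5]
opening: 0.0151
finger_force: 39.8
```

Request:
drive_tool(deltas=[{"x":0,"y":0.001,"z":0,"roll":0},{"x":0,"y":0.002,"z":0,"roll":0},{"x":0,"y":0.003,"z":0,"roll":0},{"x":0,"y":0.004,"z":0,"roll":0},{"x":0,"y":0.005,"z":0,"roll":0}])

```text
time_s: 7.92
eef_pos: [0.5085, -0.0611, 0.1129]
tool_rot: [0.001, 0.089, 0.996, -0.001]
wrist_force: [-2.8, -6.3, 3.2]
opening: 0.0151
finger_force: 39.8
```

Request:
drive_tool(deltas=[{"x":0,"y":0.001,"z":0,"roll":0},{"x":0,"y":0.002,"z":0,"roll":0},{"x":0,"y":0.003,"z":0,"roll":0},{"x":0,"y":0.004,"z":0,"roll":0}])

```text
time_s: 8.25
eef_pos: [0.5093, -0.0572, 0.1129]
tool_rot: [0.001, 0.089, 0.996, -0.001]
wrist_force: [-2.8, -5.3, 2.8]
opening: 0.0155
finger_force: 39.8
```

Request:
drive_tool(deltas=[{"x":0,"y":0.001,"z":0,"roll":0},{"x":0,"y":0.002,"z":0,"roll":0}])

```text
time_s: 8.42
eef_pos: [0.5097, -0.0552, 0.1129]
tool_rot: [0.001, 0.089, 0.996, -0.001]
wrist_force: [-3.7, -5.8, 2.3]
opening: 0.0154
finger_force: 39.8
```

```bash
python3 - <<'E'
from h import *
c=r.read_camera("top")
cv2.imwrite("pics/g3.png",cv2.resize(c["frame"][85:165,255:370][...,::-1],(800,556),interpolation=cv2.INTER_CUBIC))
for z,u in((.068,(0,0)),): pass
p=[.71,-.0318,-.178]
for y in(.1,-.05): print([proj(c,S2W(p,(x,y,z))) for x,z in((.1,.072 if y>0 else .068),(.05,.072 if y>0 else .068))])
E
```

```text
[array([301.64275618, 112.60658217]), array([299.23050683, 126.15172565])]
[array([343.81729609, 119.77597672]), array([341.61955193, 133.34486601])]
```

View pics/g3.png

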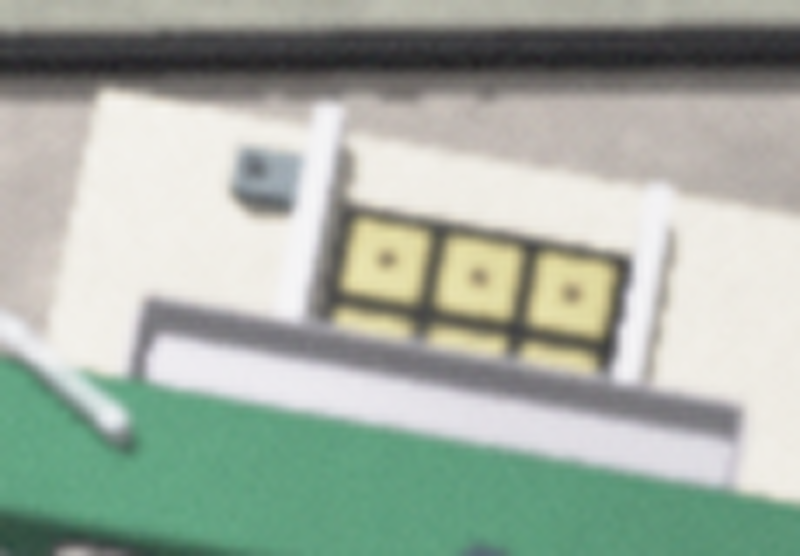

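The top crop shows the tray nearly snug: the left gap is about 7 px of the crop at (338,230) and the right gap about 10 px at (630,265), so a few mm remain. I'll go on in 1 mm steps, watching the force.

Request:
drive_tool(deltas=[{"x":0,"y":0.001,"z":0,"roll":0},{"x":0,"y":0.002,"z":0,"roll":0}])

```text
time_s: 8.63
eef_pos: [0.5101, -0.0532, 0.1129]
tool_rot: [0.001, 0.089, 0.996, -0.001]
wrist_force: [-3.2, -5.1, 2.2]
opening: 0.0151
finger_force: 39.8
```

Request:
drive_tool(deltas=[{"x":0,"y":0.0005,"z":0,"roll":0},{"x":0,"y":0.001,"z":0,"roll":0}])

```text
time_s: 8.8
eef_pos: [0.5103, -0.0522, 0.1129]
tool_rot: [0.001, 0.089, 0.996, -0.001]
wrist_force: [-3.1, -6.6, 2.3]
opening: 0.0153
finger_force: 39.8
```

Request:
drive_tool(deltas=[{"x":0,"y":0.0005,"z":0,"roll":0},{"x":0,"y":0.001,"z":0,"roll":0}])

```text
time_s: 8.97
eef_pos: [0.5105, -0.0513, 0.1129]
tool_rot: [0.001, 0.089, 0.996, -0.001]
wrist_force: [-3.6, -6.2, 2.1]
opening: 0.0151
finger_force: 39.7
```

Request:
drive_tool(deltas=[{"x":0,"y":0.0005,"z":0,"roll":0},{"x":0,"y":0.001,"z":0,"roll":0}])

```text
time_s: 9.13
eef_pos: [0.5107, -0.0503, 0.1129]
tool_rot: [0.001, 0.089, 0.996, -0.001]
wrist_force: [-3.3, -6.2, 2.4]
opening: 0.0155
finger_force: 39.7
```

Request:
drive_tool(deltas=[{"x":0,"y":0.0005,"z":0,"roll":0},{"x":0,"y":0.001,"z":0,"roll":0}])

```text
time_s: 9.3
eef_pos: [0.5108, -0.0493, 0.1129]
tool_rot: [0.001, 0.089, 0.996, -0.001]
wrist_force: [-2.7, -5.2, 1.9]
opening: 0.0151
finger_force: 39.7
```

Request:
drive_tool(deltas=[{"x":0,"y":0.0005,"z":0,"roll":0},{"x":0,"y":0.001,"z":0,"roll":0}])

```text
time_s: 9.47
eef_pos: [0.511, -0.0483, 0.1129]
tool_rot: [0.001, 0.089, 0.996, -0.001]
wrist_force: [-3.1, -5.1, 2.8]
opening: 0.0152
finger_force: 39.7
```

Request:
drive_tool(deltas=[{"x":0,"y":0.0005,"z":0,"roll":0},{"x":0,"y":0.001,"z":0,"roll":0}])

```text
time_s: 9.63
eef_pos: [0.5112, -0.0473, 0.1129]
tool_rot: [0.001, 0.089, 0.996, -0.001]
wrist_force: [-3.7, -5.7, 1.9]
opening: 0.0152
finger_force: 39.7
```

Request:
drive_tool(deltas=[{"x":0,"y":0.0005,"z":0,"roll":0},{"x":0,"y":0.001,"z":0,"roll":0}])

```text
time_s: 9.8
eef_pos: [0.5114, -0.0464, 0.1129]
tool_rot: [0.001, 0.089, 0.996, -0.001]
wrist_force: [-2.4, -4.8, 2.5]
opening: 0.0151
finger_force: 39.7
```

```bash
python3 - <<'E'
from h import *
c=r.read_camera("top")
cv2.imwrite("pics/g4.png",cv2.resize(c["frame"][95:145,290:355][...,::-1],(780,600),interpolation=cv2.INTER_CUBIC))
print(r.sense()["wrist_force"])
E
```

```text
[-2.32313444 -4.89521024  1.3701034 ]
```

View pics/g4.png

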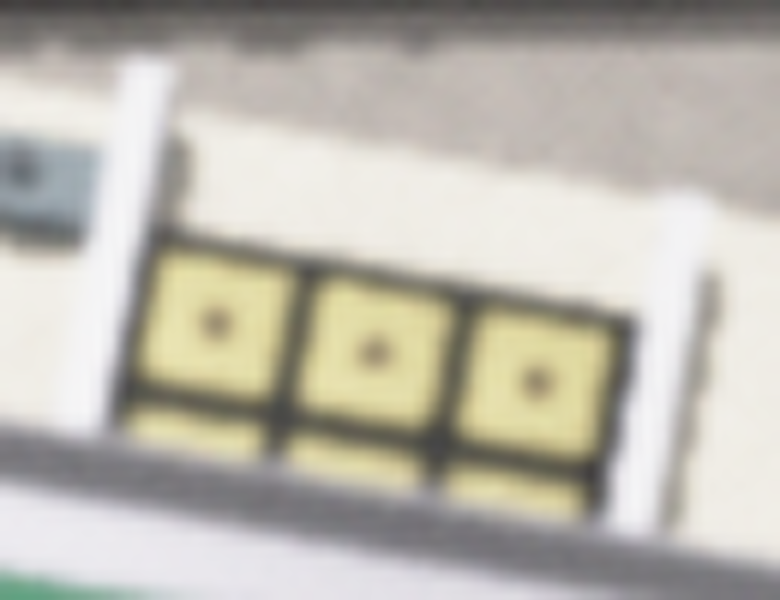

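The tray is now visually square between the guides. Its left edge at (150,250) nearly touches the fixed guide and its right edge at (635,330) touches the bar. Small steps until the force rises.

Request:
drive_tool(deltas=[{"x":0,"y":0.0005,"z":0,"roll":0},{"x":0,"y":0.001,"z":0,"roll":0}])

```text
time_s: 10.02
eef_pos: [0.5116, -0.0454, 0.1129]
tool_rot: [0.001, 0.089, 0.996, -0.001]
wrist_force: [-3.6, -6.9, 1.3]
opening: 0.0148
finger_force: 39.8
```

Request:
drive_tool(deltas=[{"x":0,"y":0.0005,"z":0,"roll":0},{"x":0,"y":0.0005,"z":0,"roll":0}])

```text
time_s: 10.18
eef_pos: [0.5116, -0.0454, 0.1129]
tool_rot: [0.001, 0.089, 0.996, -0.001]
wrist_force: [-3.8, -8.0, 2.2]
opening: 0.0151
finger_force: 39.9
```

Request:
drive_tool(deltas=[{"x":0,"y":0.0005,"z":0,"roll":0},{"x":0,"y":0.0005,"z":0,"roll":0}])

```text
time_s: 10.35
eef_pos: [0.5116, -0.0453, 0.1129]
tool_rot: [0.001, 0.088, 0.996, -0.002]
wrist_force: [-4.0, -9.4, 2.1]
opening: 0.0152
finger_force: 40.0
```

Request:
drive_tool(deltas=[{"x":0,"y":0.0005,"z":0,"roll":0},{"x":0,"y":0.0005,"z":0,"roll":0},{"x":0.004,"y":0.0005,"z":0.002,"roll":0},{"x":0.008,"y":0.0005,"z":0.0045,"roll":0},{"x":0.0115,"y":0.0005,"z":0.007,"roll":0},{"x":0.015,"y":0.0005,"z":0.01,"roll":0},{"x":0.018,"y":0.0005,"z":0.013,"roll":0},{"x":0.021,"y":0.0005,"z":0.0165,"roll":0},{"x":0.024,"y":0.0005,"z":0.0195,"roll":0},{"x":0.027,"y":0.0005,"z":0.023,"roll":0}])

```text
time_s: 11.18
eef_pos: [0.4887, -0.0408, 0.0914]
tool_rot: [0.005, 0.089, 0.996, -0.002]
wrist_force: [-1.7, -9.6, 9.8]
opening: 0.0154
finger_force: 41.1
```

Request:
drive_tool(deltas=[{"x":0.0025,"y":0,"z":0.004,"roll":0},{"x":0.005,"y":0,"z":0.0075,"roll":0},{"x":0.007,"y":0,"z":0.0115,"roll":0},{"x":0.009,"y":0,"z":0.015,"roll":0},{"x":0.011,"y":0,"z":0.0195,"roll":0},{"x":0.0125,"y":0,"z":0.0235,"roll":0},{"x":0.014,"y":0,"z":0.028,"roll":0},{"x":0.0155,"y":0,"z":0.032,"roll":0},{"x":0.0165,"y":0,"z":0.0365,"roll":0},{"x":0.0175,"y":0,"z":0.041,"roll":0}])

```text
time_s: 12.02
eef_pos: [0.471, -0.0372, 0.0499]
tool_rot: [0.005, 0.09, 0.996, -0.001]
wrist_force: [-3.9, -9.5, 24.1]
opening: 0.0153
finger_force: 45.3
```

Request:
drive_tool(deltas=[{"x":0,"y":0,"z":0.002,"roll":0},{"x":0,"y":0,"z":0.002,"roll":0},{"x":0,"y":0,"z":0.002,"roll":0}])

```text
time_s: 12.27
eef_pos: [0.4711, -0.0372, 0.0495]
tool_rot: [0.005, 0.09, 0.996, -0.001]
wrist_force: [-4.6, -8.7, 23.4]
opening: 0.0152
finger_force: 45.5
```

Request:
drive_tool(deltas=[{"x":0,"y":-0.002,"z":0,"roll":0},{"x":0,"y":-0.002,"z":0,"roll":0},{"x":0,"y":-0.002,"z":0,"roll":0},{"x":0,"y":-0.002,"z":0,"roll":0},{"x":0,"y":-0.002,"z":0,"roll":0},{"x":0,"y":-0.002,"z":0,"roll":0}], hand=0)

```text
time_s: 12.77
eef_pos: [0.4668, -0.0367, 0.0464]
tool_rot: [-0.0, 0.089, 0.996, 0.0]
wrist_force: [1.0, 0.8, 1.0]
opening: 0.0849
finger_force: 0.0
```

Request:
drive_tool(deltas=[{"x":0.005,"y":0,"z":-0.02,"roll":0},{"x":0.01,"y":0,"z":-0.05,"roll":0},{"x":0.01,"y":0,"z":-0.07,"roll":0},{"x":0.01,"y":0,"z":-0.07,"roll":0}])

```text
time_s: 13.1
eef_pos: [0.4589, -0.0356, 0.1196]
tool_rot: [0.003, 0.089, 0.996, -0.001]
wrist_force: [0.2, -0.0, 0.1]
opening: 0.0854
finger_force: 0.0
```

Request:
drive_tool(deltas=[{"x":0,"y":0,"z":0,"roll":0},{"x":0,"y":0,"z":0,"roll":0},{"x":0,"y":0,"z":0,"roll":0},{"x":0,"y":0,"z":0,"roll":0},{"x":0,"y":0,"z":0,"roll":0},{"x":0,"y":0,"z":0,"roll":0},{"x":0,"y":0,"z":0,"roll":0},{"x":0,"y":0,"z":0,"roll":0},{"x":0,"y":0,"z":0,"roll":0}], hand=255)

```text
time_s: 13.85
eef_pos: [0.457, -0.0354, 0.1167]
tool_rot: [-0.0, 0.089, 0.996, 0.0]
wrist_force: [0.2, -0.6, -0.1]
opening: -0.0002
finger_force: 0.0
```

Request:
drive_tool(deltas=[{"x":0,"y":0,"z":0.02,"roll":0},{"x":0,"y":0,"z":0.032,"roll":0},{"x":0,"y":0,"z":0.038,"roll":0},{"x":0,"y":0,"z":0.042,"roll":0},{"x":0,"y":0,"z":0.042,"roll":0}])

```text
time_s: 14.27
eef_pos: [0.4567, -0.0352, 0.0747]
tool_rot: [-0.001, 0.089, 0.996, 0.0]
wrist_force: [0.5, -0.3, 0.5]
opening: -0.0002
finger_force: 0.1
```

Request:
drive_tool(deltas=[{"x":0,"y":0,"z":0.0015,"roll":0},{"x":0,"y":0,"z":0.0015,"roll":0}])

```text
time_s: 14.43
eef_pos: [0.4568, -0.0352, 0.0743]
tool_rot: [-0.0, 0.089, 0.996, -0.0]
wrist_force: [-2.5, 0.3, 9.7]
opening: 0.0
finger_force: 4.5
```

Request:
drive_tool(deltas=[{"x":0,"y":0,"z":0.0015,"roll":0},{"x":0,"y":0,"z":0.0015,"roll":0},{"x":0,"y":0,"z":0.0015,"roll":0}])

```text
time_s: 14.68
eef_pos: [0.4567, -0.0352, 0.0739]
tool_rot: [0.0, 0.089, 0.996, -0.0]
wrist_force: [-3.6, -0.4, 18.1]
opening: 0.0001
finger_force: 9.3
```

Request:
drive_tool(deltas=[{"x":0,"y":0,"z":-0.01,"roll":0},{"x":0,"y":0,"z":-0.04,"roll":0},{"x":0,"y":0,"z":-0.08,"roll":0},{"x":0,"y":0,"z":-0.12,"roll":0},{"x":0,"y":0,"z":-0.16,"roll":0},{"x":0,"y":0.041,"z":-0.16,"roll":0},{"x":0.01,"y":0.082,"z":-0.16,"roll":0},{"x":0.03,"y":0.118,"z":-0.16,"roll":0},{"x":0.045,"y":0.155,"z":-0.16,"roll":0},{"x":0.06,"y":0.19,"z":-0.16,"roll":0}])

```text
time_s: 15.52
eef_pos: [0.431, 0.164, 0.2324]
tool_rot: [0.001, 0.089, 0.996, 0.0]
wrist_force: [0.5, -1.4, -0.4]
opening: -0.0
finger_force: 0.0
```

Request:
drive_tool(deltas=[{"x":0.01,"y":0.04,"z":0,"roll":0},{"x":0.02,"y":0.08,"z":0,"roll":0},{"x":0.03,"y":0.12,"z":0,"roll":0},{"x":0.04,"y":0.16,"z":0,"roll":0},{"x":0.05,"y":0.2,"z":0,"roll":0},{"x":0.06,"y":0.24,"z":0,"roll":0},{"x":0.06,"y":0.24,"z":0,"roll":0},{"x":0.06,"y":0.24,"z":0,"roll":0}])

```text
time_s: 16.18
eef_pos: [0.4145, 0.411, 0.2318]
tool_rot: [0.0, 0.087, 0.996, 0.0]
wrist_force: [0.4, -0.7, 0.2]
opening: -0.0003
finger_force: 0.0
```

```bash
python3 - <<'E'
from h import *
a=r.read_camera("scene")["frame"][120:250,220:430];b=r.read_camera("top")["frame"][90:235,220:430]
cv2.imwrite("pics/g5.png",cv2.resize(np.vstack([a,b])[...,::-1],(458,600),interpolation=cv2.INTER_CUBIC))
for n in("scene","top"):
    for t in("pot","jar","labels"): print(n,t,[np.round(x["uv"],1) for x in r.spot_point(n,t)[:1]])
E
```

```text
scene pot [array([249. , 206.5])]
scene jar [array([404.2, 224.2])]
scene labels [array([290.2, 212.3])]
top pot [array([246.2, 200.9])]
top jar [array([406.2, 205.1])]
top labels [array([289.7, 199.7])]
```

View pics/g5.png

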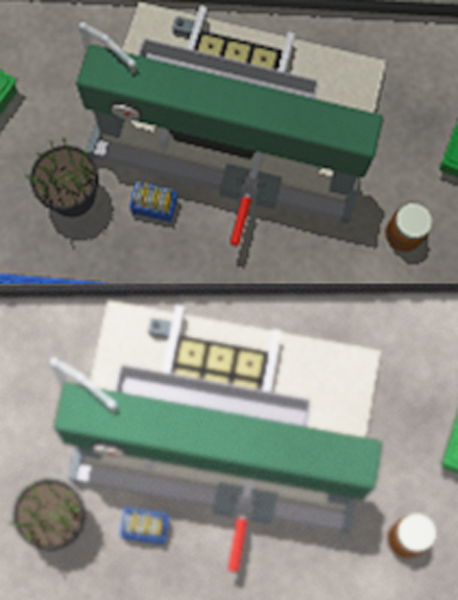

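The lever lies level, with its handle from (240,518) to (234,570) in the top crop. The tray sits square between the guides at (175–270, 360), and the pot, jar and label box are where they were, so I'm handing in.

```bash
python3 -c "
from bench import r
print(r.sign_off())"
```

```text
the job is handed in; nothing more can be done
None
```

The job is handed in at about 16 s on the robot's clock: the tray sits square and snug between the guides, the guide is locked with the lever fully down, and the pot, jar and label box were not moved.

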